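# Refit the paddle shaft of a bench mixer

## Task

Lift the washed paddle shaft off the drying rack, lower it into the two open slots of the bench mixer and press it down past the snug orange spring shoes until it is fully home, both ends resting level on the brass bearing pads at the bottom, then let go. The bearings are delicate: feel for the bottom, and never push on the mixer with more than about 20 N. Leave the beaker, the amber bottle and the cream jar where they stand.

Things in the scene. Friction and masses are not known exactly. Their poses are not given: they have to be found in the camera images.
- rotor_center (a point): Centre of the loose paddle shaft (on the axle; x axis along the axle). About 0.3 kg (0.24 to 0.36), the same end for end, either end fits either slot. Steel axle 12 mm diameter, 190 mm long; in the middle a blue round grip hub 28 mm diameter, 56 mm long. Lies level in the rack at the start, held by its weight only.
- axle_end_1 (a point): One end of the paddle shaft's axle, 95 mm from its centre. Between hub and end, on either side: a cross of four flat aluminium blades (40 to 64 mm from the centre along the axle, reaching 38 mm out from the axis), then a dark collar 22 mm in diameter with its outer face 75.5 mm from the centre, then bare axle.
- axle_end_2 (a point): The other end of the axle, 95 mm from the centre, the same in every way.
- rack: Fixed white drying rack, base 100 x 210 x 12 mm, two posts 170 mm apart along its y axis whose flat tops, 70 mm high, carry the axle between small stops 26 mm apart and 82 mm high. Origin: centre of its underside, z up. The axle lies along the rack's y axis, its centre line 76 mm up.
- mixer: Fixed bench mixer; origin at the centre of its underside, z up, the two slots along its y axis. White base 160 x 210 x 20 mm, low steel trough (side walls at x = +-62 mm, 50 mm high), teal drive housing beyond the -y end (72 mm high), two grey cheeks 12 mm thick at y = -85 and +85 mm, 80 mm wide, 128 mm high at most, each with an open-topped slot.
- bearing_frame: Part of the mixer: dark steel bar in the trough that carries a flat brass bearing pad in the bottom of each slot. Origin as the mixer's. The pads move together on a wear adjuster: both tops are equally high, between 80 and 96 mm above the mixer's underside, different each time, not measured, and they do not give when pushed.
- seat (a point): Lowest place where the shaft's centre can come home: mid-way between the slots, 86 mm above the mixer's underside, x = -1 mm, y = 0 in the mixer frame. With the pads set higher, home is up to 16 mm above this. Axes as the mixer's; the shaft lies along y. The collars go between the cheeks with 3.5 mm play each way along y. The shoes push the axle about 1 mm to -x.
- slot_a (a point): Middle of the slot in the -y cheek, 80 mm above the mixer's underside. Axes as the mixer's. Straight slot walls at x = -8 and +8 mm, flared at 45 degrees to about 28 mm at the top. On the +x side an orange sprung shoe stands out: face at x = +1 mm up to 108 mm above the mixer's underside, then sloping back to the wall at about 120 mm.
- slot_b (a point): The same in the +y cheek. Each shoe yields towards +x, 0.55 N/mm after 1.9 N preload. Its rubbing holds the shaft up against its weight, so it must be pushed down: for both ends together up to 15 N on the slopes, 2 to 8 N below them, depending on the hidden friction. On the pads the resistance rises steeply, far above that.
- beaker: Loose open glass beaker, 68 mm across, 90 mm high; origin centre of underside. Bystander.
- amber_bottle: Loose small amber bottle, 34 mm across, 70 mm high; origin centre of underside. Bystander.
- cream_jar: Loose white jar, 60 mm across, 50 mm high; origin centre of underside. Bystander.
Not all that is in view belongs to the job. What is meant by the part that bears rotor_center is not brown, red or turquoise, and is the larger of those in its own colour.

How it is judged:
By the outcome, as a careful person would: the job done as asked, in the order asked, and still so for the second after the job is handed in, with the robot touching nothing.
It also fails if it takes over 48 s, if anything falls off the work surface, if the arm or the gripper's body presses on something with over 40 N, if the wrist force passes 120 N, or if a joint passes its speed limit or range.

## Robot

A 6-joint arm with a two-finger parallel gripper is mounted at the origin on the work surface. World frame = base frame: x ahead of the robot, y to its left, z up, the work surface at z = 0. Lengths are in m, angles in degrees, forces in N, time in s.
With the tool pointing down it reaches from about 0.4 to 0.825 m from the base axis. Payload 7 kg.
Tool frame: the origin (TCP) lies between the finger pads; the fingertips stand 22 mm ahead of it and the grasp point (between the pads) lies 3 mm ahead of it; z points along the fingers, y is the line along which they close (so a half turn about z gives the same grasp; the last joint's range is limited). The gripper opens to 88 mm and grips with 3 to 60 N. Pads are 19 mm wide; open, the fingers measure 130 mm over their backs; the gripper's body (78 mm by 193 mm) begins 47 mm behind the grasp point.
Start: joints at [-51.274, 20.546, 0.682, 0, -70.136, -16.507], TCP at [0.255, -0.625, 0.249] pointing down, gripper open.
Joint ranges: [-176.03, 176.03], [-82.01, 121.73], [-58.28, 71.71], [-173.87, 95.51], [-174.79, -0.11], [-173.66, 173.66]. Speed limits (degrees/s): [136.94, 136.94, 172.46, 180, 180, 180].

## Interface

Orientations are given as [roll, pitch, yaw] about the fixed x, y, z axes, in that order (R = Rz(yaw) Ry(pitch) Rx(roll)).
In Python, from plant import ctrl gives the robot as it stands.
- The arm moves only by the tool apply_moves, never from a script. Its argument "targets" is a list of rows, each an object with "travel": the shift along the tool's x, y, z in mm, a list of three; "roll": the turn about the tool's z in degrees; "jaw": the finger opening in mm, from 0 to 87.6. In form: [{"travel": [tx, ty, tz], "roll": roll, "jaw": jaw}, ...]. A call has 1 to 10 rows; each row shifts and turns the commanded pose from where the row before left it, along the tool's axes as they then stand; what a row does not reach is not made up. A row lasts 1/10 s, in which the tool goes at most 50 mm and 8.59 degrees, less where a joint would pass 70% of its speed; a pose out of reach is approached as far as the arm can. A call with a gripper value outside its range is refused whole. The fingers move at their own pace and stop on an object; the grip force is fixed at half the most. Time passes only in rows, so rows that do not move let the fingers close. It gives the time, the measured TCP pose, the force, the opening and the grip force at its end, in the units of the state.
- ctrl.get_obs(): the state, without advancing time (a new reading comes with each control period).
- ctrl.snapshot(name): name is "scene" or "top" or "wrist"; returns the picture (384x512x3 uint8, red, green, blue); there is no depth.
- ctrl.calibration(name): a dict with "K" (3x3 intrinsics, pixels), "extrinsics" (4x4, takes a point from camera to world coordinates); the wrist camera has in their place "hand_eye" (4x4, takes a point from camera to tool coordinates, whose origin is the TCP and whose axes are the flange's). Camera axes: x right, y down, z forward; pixel columns grow to the right and rows downward; lengths in m; the calibration is good to about 2 mm. A picture is of the moment at which its call begins: read the wrist's pose just before it. calibration takes no time and is no camera call.
- ctrl.close_job(): hands the job in; it is judged then, once.
The state is a dict: "clock": time; "joint_pos": joint angles; "qvel": joint speeds; "tau": joint torques, N m; "tool_pos": TCP position; "orientation": TCP orientation; "force": force on the tool from outside, world axes, zero at the start; "moment": the same for the moment, N m; "opening": finger opening in m; "gripper_force": force on a finger pad.
Only numpy, scipy, OpenCV 4.12 (cv2) and the standard library are available. Lean on these libraries where they do the work, as an engineer would, in place of code of your own. Each camera call takes 0.05 s, during which the arm holds its last target. There are 200 camera calls.

## Working session

There is one attempt and no reset: what is moved stays moved. The work goes in short steps, Python scripts to look and compute and a tool call to move; the robot and the scene stay as the last step left them, time stands still between calls to the robot, and variables do not carry over. Pictures are saved under pics/ and viewed, at most 10 in all, crops included, and the job is handed in when it is done.

Besides the shell and the picture viewer there is one more tool, called after "Emit:" as name(argument=value, ...), one argument or row to a line, values as JSON. apply_moves: Moves the arm, as the interface text tells. Its arguments: {"type":"object","properties":{"targets":{"type":"array","items":{"type":"object","properties":{"travel":{"type":"array","items":{"type":"number"}},"roll":{"type":"number"},"jaw":{"type":"number"}}}}},"required":["targets"]}

```bash
mkdir -p pics; python3 - <<'E'
from plant import ctrl
import cv2,numpy as np
for n in("scene","top"):
    im=ctrl.snapshot(n);cv2.imwrite(f"pics/{n}0.png",im[:,:,::-1])
    c=ctrl.calibration(n);print(n,np.round(c["K"],1).tolist(),np.round(c["extrinsics"],4).tolist())
print(np.round(ctrl.calibration("wrist")["hand_eye"],4).tolist(),np.round(ctrl.calibration("wrist")["K"],1).tolist())
print(ctrl.get_obs())
E
```

```text
scene [[455.5, 0.0, 249.5], [0.0, 455.5, 190.0], [0.0, 0.0, 1.0]] [[-0.5535, 0.7028, -0.4469, 1.0733], [0.8328, 0.4609, -0.3066, 0.4808], [-0.0095, -0.5419, -0.8404, 1.0543], [0.0, 0.0, 0.0, 1.0]]
top [[440.1, 0.0, 254.4], [0.0, 440.1, 194.0], [0.0, 0.0, 1.0]] [[-0.0274, -0.9905, 0.1344, 0.4204], [-0.9996, 0.0271, -0.0042, 0.1257], [0.0005, -0.1345, -0.9909, 1.2065], [0.0, 0.0, 0.0, 1.0]]
[[0.0009, -0.9556, -0.2946, 0.0793], [1.0, 0.0006, 0.0008, -0.001], [-0.0006, -0.2946, 0.9556, -0.1363], [0.0, 0.0, 0.0, 1.0]] [[302.8, 0.0, 251.0], [0.0, 302.8, 188.3], [0.0, 0.0, 1.0]]
{'clock': 0.1, 'joint_pos': array([-5.12736108e+01,  2.05899358e+01,  6.38969287e-01, -1.69437847e-02,
       -7.01351596e+01, -1.65058086e+01]), 'qvel': array([ 0.01666747, -0.08492179,  0.26346918,  0.00708494, -0.0452697 ,
        0.02907403]), 'tau': array([-1.59800984e-03, -5.84162879e+01,  2.93750507e+01,  7.01554075e+00,
        1.01540732e-02, -5.22819369e-05]), 'tool_pos': array([ 0.25508004, -0.62451796,  0.24768903]), 'orientation': array([ 1.79912897e+02, -9.19914455e-03, -1.57785182e+02]), 'force': array([-0.76774466,  0.31006528, -0.38747802]), 'moment': array([-0.01079507, -0.02157137,  0.01853393]), 'gripper_force': 0.0, 'opening': 0.08746172162295524}
```

View pics/top0.png

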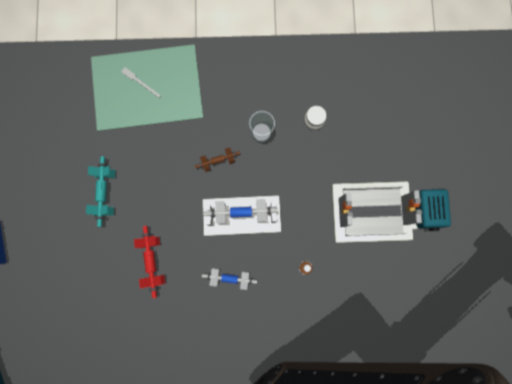

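View pics/scene0.png

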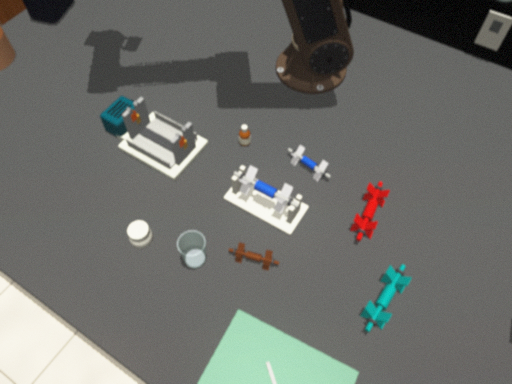

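The top view shows the rack at about (241,213), with the larger blue-hub shaft lying in it. The smaller blue one at (230,279) is a decoy. The mixer is at (372,212), with its teal housing to the right, so mixer -y is roughly world -y. The bottle is at (307,267), the beaker at (262,127) and the jar at (316,117).

```bash
cat > h.py <<'E'
from plant import ctrl
import cv2,numpy as np
from scipy.spatial.transform import Rotation as R
def pose():
    o=ctrl.get_obs();T=np.eye(4);T[:3,:3]=R.from_euler("xyz",o["orientation"],degrees=True).as_matrix();T[:3,3]=o["tool_pos"];return T
def cam(n,T=None):
    c=ctrl.calibration(n);return c["K"],(c["extrinsics"] if n!="wrist" else T@c["hand_eye"])
def cast(K,E,px,z):
    px=np.atleast_2d(px).astype(float);d=np.c_[px,np.ones(len(px))]@np.linalg.inv(K).T@E[:3,:3].T
    o=E[:3,3];return o+d*((z-o[2])/d[:,2])[:,None]
def mask(im,lo,hi,k=0):
    m=cv2.inRange(cv2.cvtColor(im,cv2.COLOR_RGB2HSV),np.array(lo),np.array(hi))
    return cv2.morphologyEx(m,cv2.MORPH_CLOSE,np.ones((k,k),np.uint8)) if k else m
def blobs(m,amin=8):
    c,_=cv2.findContours(m,cv2.RETR_EXTERNAL,cv2.CHAIN_APPROX_NONE)
    return sorted([x for x in c if cv2.contourArea(x)>=amin],key=cv2.contourArea,reverse=True)
def cen(c):
    m=cv2.moments(c);return np.array([m["m10"],m["m01"]])/m["m00"]
E
python3 - <<'E'
from h import *
im=cv2.imread("pics/top0.png")[:,:,::-1].copy();K,E=cam("top")
for nm,lo,hi,k,z in(("blue",(110,120,60),(130,255,255),0,.076),("orange",(3,150,100),(18,255,255),0,.115),("teal",(85,100,40),(100,255,255),5,.072),("white",(0,0,150),(179,50,255),9,.015)):
    for c in blobs(mask(im,lo,hi,k))[:5]:
        r=cv2.minAreaRect(c);b=cast(K,E,cv2.boxPoints(r),z)
        print(nm,cv2.contourArea(c),np.round(cen(c)),np.round(cast(K,E,cen(c),z)[0],4),"box",np.round(b[:,:2],3).tolist())
E
```

```text
blue 158.5 [240. 212.] [0.5285 0.1582 0.076 ] box [[0.539, 0.186], [0.541, 0.131], [0.518, 0.13], [0.516, 0.185]]
blue 105.5 [229. 278.] [0.3607 0.1907 0.076 ] box [[0.354, 0.212], [0.374, 0.209], [0.367, 0.168], [0.347, 0.171]]
blue 31.5 [  3. 250.] [0.4471 0.766  0.076 ] box [[0.415, 0.771], [0.509, 0.776], [0.508, 0.763], [0.414, 0.758]]
orange 24.5 [414. 205.] [ 0.5301 -0.2758  0.115 ] box [[0.523, -0.263], [0.543, -0.27], [0.536, -0.291], [0.516, -0.284]]
orange 18.0 [346. 207.] [ 0.5289 -0.1071  0.115 ] box [[0.525, -0.099], [0.54, -0.102], [0.537, -0.118], [0.522, -0.115]]
teal 1015.5 [435. 209.] [ 0.5236 -0.3451  0.072 ] box [[0.576, -0.306], [0.573, -0.389], [0.475, -0.38], [0.477, -0.298]]
teal 836.5 [100. 191.] [0.5935 0.5217 0.072 ] box [[0.504, 0.558], [0.688, 0.557], [0.684, 0.486], [0.5, 0.488]]
white 17874.0 [240.  18.] [1.0971 0.1484 0.015 ] box [[1.044, 0.838], [1.171, 0.844], [1.131, -0.641], [1.005, -0.627]]
white 3409.5 [371. 212.] [ 0.5234 -0.1944  0.015 ] box [[0.606, -0.094], [0.607, -0.328], [0.446, -0.321], [0.445, -0.091]]
white 2735.0 [241. 215.] [0.525  0.1579 0.015 ] box [[0.573, 0.264], [0.578, 0.054], [0.477, 0.053], [0.473, 0.261]]
white 275.0 [316. 115.] [ 0.8009 -0.0579  0.015 ] box [[0.827, -0.031], [0.826, -0.084], [0.774, -0.082], [0.775, -0.029]]
white 265.5 [139.  81.] [0.9143 0.4396 0.015 ] box [[0.942, 0.496], [0.963, 0.481], [0.877, 0.37], [0.856, 0.384]]
```

Emit:
apply_moves(
  targets=[
    {"travel": [-20, 14, 0], "roll": 0, "jaw": 87},
    {"travel": [-40, 28.7, 0], "roll": 0, "jaw": 87},
    {"travel": [-40, 28.7, 0], "roll": 0, "jaw": 87},
    {"travel": [-40, 28.7, 0], "roll": 0, "jaw": 87},
    {"travel": [-40, 28.7, 0], "roll": 0, "jaw": 87},
    {"travel": [-40, 28.7, 0], "roll": 0, "jaw": 87},
    {"travel": [-40, 28.7, 0], "roll": 0, "jaw": 87},
    {"travel": [-40, 28.7, 0], "roll": 0, "jaw": 87},
    {"travel": [-40, 28.7, 0], "roll": 0, "jaw": 87},
    {"travel": [-40, 28.7, 0], "roll": 0, "jaw": 87},
  ],
)

```text
clock: 1.1
tool_pos: [0.5046, -0.2271, 0.2485]
orientation: [180.0, -0.0, -157.8]
force: [0.6, -0.0, 0.9]
opening: 0.0872
gripper_force: 0.0
```

Emit:
apply_moves(
  targets=[
    {"travel": [-34, 23, 0], "roll": -7.5, "jaw": 87},
    {"travel": [0, 0, 0], "roll": -7.5, "jaw": 87},
    {"travel": [0, 0, 0], "roll": -7.5, "jaw": 87},
    {"travel": [0, 0, 0], "roll": -7.5, "jaw": 87},
    {"travel": [0, 0, 0], "roll": -7.5, "jaw": 87},
    {"travel": [0, 0, 0], "roll": -7.5, "jaw": 87},
    {"travel": [0, 0, 0], "roll": -7.5, "jaw": 87},
    {"travel": [0, 0, 0], "roll": -7.5, "jaw": 87},
    {"travel": [0, 0, 0], "roll": -7.8, "jaw": 87},
    {"travel": [0, 0, 0], "roll": 0, "jaw": 87},
  ],
)

```text
clock: 2.1
tool_pos: [0.5266, -0.1949, 0.2482]
orientation: [180.0, 0.0, -89.9]
force: [0.3, 0.1, 0.3]
opening: 0.0867
gripper_force: 0.0
```

```bash
python3 - <<'E'
from h import *
o=ctrl.get_obs();print(o["clock"],o["tool_pos"],o["orientation"]);T=pose();np.save("T1.npy",T)
im=ctrl.snapshot("wrist");cv2.imwrite("pics/w1.png",im[:,:,::-1])
E
```

```text
2.1 [ 0.52660672 -0.19487806  0.24822277] [ 1.79964328e+02  9.48828558e-03 -8.98689797e+01]
```

View pics/w1.png

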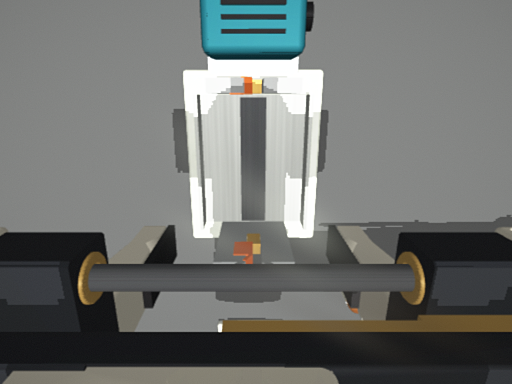

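The gripper hides the near cheek: the pads are at rows 230-310, the far shoe at about (248,85) and the near one at (245,247). I'll move back to +y and up so both slots are in view.

Emit:
apply_moves(
  targets=[
    {"travel": [-30, 0, -25], "roll": 0, "jaw": 87},
    {"travel": [-40, 0, -25], "roll": 0, "jaw": 87},
    {"travel": [-30, 0, -25], "roll": 0, "jaw": 87},
    {"travel": [0, 0, 0], "roll": 0, "jaw": 87},
    {"travel": [0, 0, 0], "roll": 0, "jaw": 87},
  ],
)

```text
clock: 2.65
tool_pos: [0.5269, -0.0942, 0.324]
orientation: [-179.9, 0.0, -90.1]
force: [0.4, 0.2, 0.2]
opening: 0.0867
gripper_force: 0.0
```

```bash
python3 - <<'E'
from h import *
T=pose();np.save("T2.npy",T);print(T[:3,3])
im=ctrl.snapshot("wrist");cv2.imwrite("pics/w2.png",im[:,:,::-1])
cv2.imwrite("pics/w2c.png",cv2.resize(im[40:240,150:350,::-1],(600,600),interpolation=cv2.INTER_CUBIC))
E
```

```text
[ 0.52686828 -0.09417058  0.32395002]
```

View pics/w2c.png

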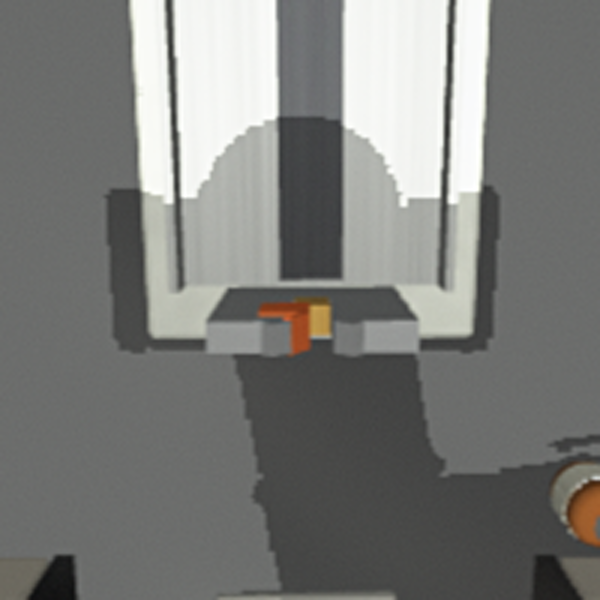

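The near-cheek top face spans full-image columns 219.0 to 289.3 and rows 146.7 to 157.7. The slot centre is at column 254.2. The shoe is on the left, which is +x. Next is the far cheek.

```bash
python3 - <<'E'
import cv2
im=cv2.imread("pics/w2.png");cv2.imwrite("pics/w2d.png",cv2.resize(im[0:75,200:310],(770,525),interpolation=cv2.INTER_CUBIC))
E
```

```text
(no output)
```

View pics/w2d.png

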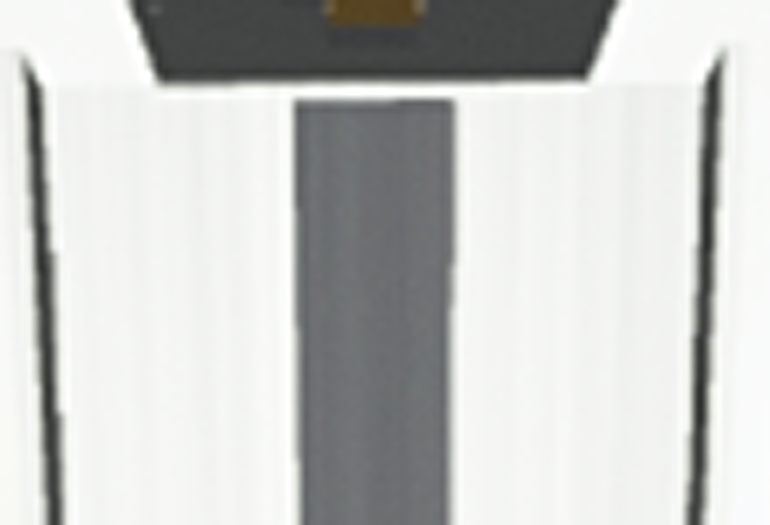

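The far cheek's foot edge is at full row 11.5, columns 222.6 to 284.0 (mid 253.3). Its brass pad is at about column 253.6.

```bash
cat >> h.py <<'E'
def nom(T):
    T=T.copy();T[:3,:3]=R.from_euler("xyz",[180,0,-90],degrees=True).as_matrix();return T
E
python3 - <<'E'
from h import *
K,E=cam("wrist",nom(np.load("T2.npy")))
print("near top",np.round(cast(K,E,[[219,152.2],[289.3,152.2],[254.2,146.7],[254.2,157.7]],.128),4))
for z in(.02,.03):print("far foot",z,np.round(cast(K,E,[[222.6,11.5],[284,11.5]],z),4))
print("bar ",np.round(cast(K,E,[[253.3,15],[253.6,75]],.04),4))
im=cv2.imread("pics/w2.png")[:,:,::-1].copy()
K,E1=cam("wrist",nom(np.load("T1.npy")))
g=cv2.cvtColor(cv2.imread("pics/w1.png"),cv2.COLOR_BGR2GRAY)
cv2.imwrite("pics/w1c.png",cv2.resize(cv2.imread("pics/w1.png")[50:125,200:300],(800,600),interpolation=cv2.INTER_CUBIC))
E
```

```text
near top [[ 0.5632 -0.114   0.128 ]
 [ 0.4853 -0.1141  0.128 ]
 [ 0.5242 -0.1201  0.128 ]
 [ 0.5242 -0.1078  0.128 ]]
far foot 0.02 [[ 0.5645 -0.2774  0.02  ]
 [ 0.4854 -0.2774  0.02  ]]
far foot 0.03 [[ 0.5637 -0.275   0.03  ]
 [ 0.4863 -0.2751  0.03  ]]
bar  [[ 0.5251 -0.2689  0.04  ]
 [ 0.5245 -0.1994  0.04  ]]
```

View pics/w1c.png

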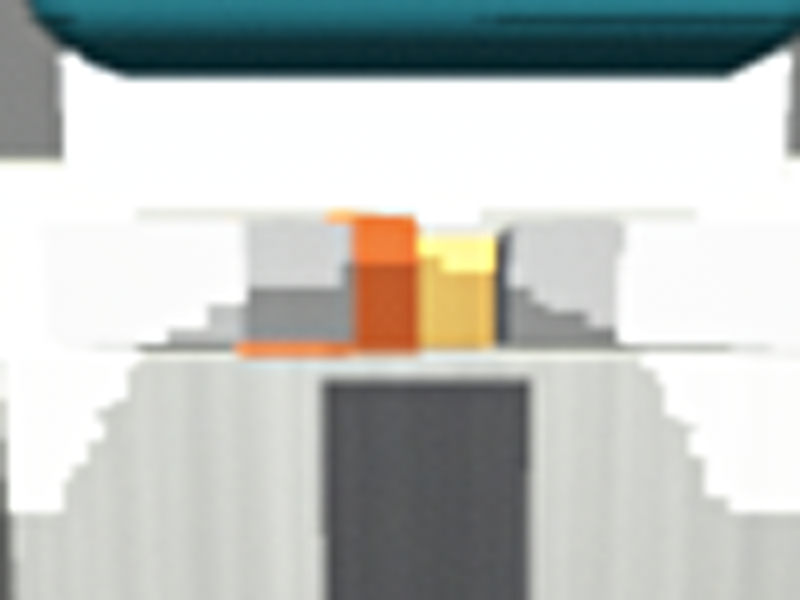

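Near-cheek mid is (0.5242, -0.114) and the far slot mid is at column 254.3. The mixer centre is therefore about (0.5244, -0.1985), with yaw close to 0. Now the same kind of close view of the shaft, from 60 mm to its +y side.

Emit:
apply_moves(
  targets=[
    {"travel": [-32, 0, 0], "roll": 0, "jaw": 87},
    {"travel": [-45, 0, 0], "roll": 0, "jaw": 87},
    {"travel": [-45, 0, 0], "roll": 0, "jaw": 87},
    {"travel": [-45, 0, 0], "roll": 0, "jaw": 87},
    {"travel": [-45, 0, 10], "roll": 0, "jaw": 87},
    {"travel": [-45, 0, 15], "roll": 0, "jaw": 87},
    {"travel": [-35, 0, 17], "roll": 0, "jaw": 87},
    {"travel": [-20, 0, 10], "roll": 0, "jaw": 87},
    {"travel": [0, 0, 0], "roll": 0, "jaw": 87},
    {"travel": [0, 0, 0], "roll": 0, "jaw": 87},
  ],
)

```text
clock: 3.7
tool_pos: [0.5267, 0.2163, 0.2707]
orientation: [179.9, -0.1, -90.0]
force: [-0.8, 0.7, -0.8]
opening: 0.0868
gripper_force: 0.0
```

```bash
python3 - <<'E'
from h import *
K,E1=cam("wrist",nom(np.load("T1.npy")))
print("far top",np.round(cast(K,E1,[[254.3,77.2],[254.3,93.5]],.128),4))
T=pose();np.save("T3.npy",T);print(T[:3,3],ctrl.get_obs()["orientation"])
im=ctrl.snapshot("wrist");cv2.imwrite("pics/w3.png",im[:,:,::-1]);K,E=cam("wrist",nom(T))
for c in blobs(mask(im,(110,100,40),(130,255,255)),100)[:2]:
    r=cv2.minAreaRect(c);x,y,w,h=cv2.boundingRect(c);print(r,(x,y,w,h))
    print(np.round(cast(K,E,[[x+w/2,y],[x+w/2,y+h]],.076),4))
cv2.imwrite("pics/w3c.png",cv2.resize(im[0:200,150:350,::-1],(600,600),interpolation=cv2.INTER_CUBIC))
E
```

```text
far top [[ 0.5249 -0.2889  0.128 ]
 [ 0.5249 -0.2765  0.128 ]]
[0.52671615 0.21626119 0.27066407] [ 1.79914517e+02 -9.43299557e-02 -9.00304974e+01]
((249.72389221191406, 115.49227905273438), (55.34641647338867, 24.778379440307617), 88.02507019042969) (237, 88, 26, 56)
[[0.5287 0.1289 0.076 ]
 [0.5287 0.1871 0.076 ]]
((379.037353515625, 140.13592529296875), (9.304083824157715, 36.20134353637695), 21.501436233520508) (372, 124, 19, 35)
[[0.3875 0.1655 0.076 ]
 [0.3827 0.2037 0.076 ]]
```

View pics/w3c.png

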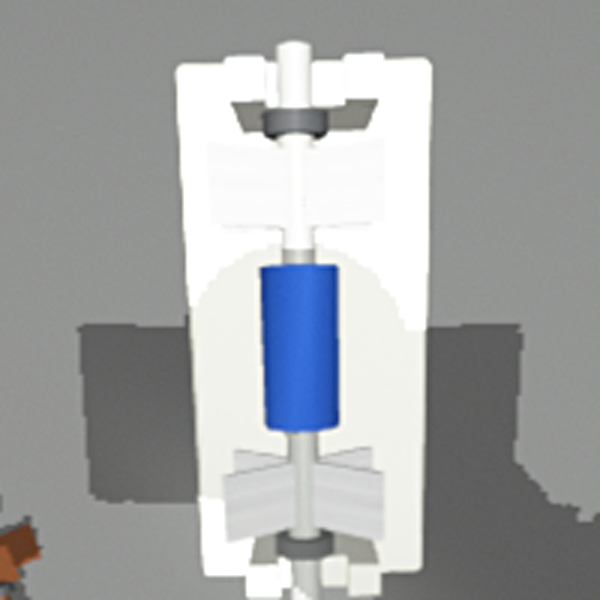

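The shaft lies in the rack with its far tip at crop (293.5,42), far collar edge at row 107, hub at (299.5,348), near collar edge at row 560 and near axle at (305.5,590). Crop pixels are full pixels x3, with the crop starting at column 150.

```bash
python3 - <<'E'
from h import *
K,E=cam("wrist",nom(np.load("T3.npy")))
f=lambda c,r,z:np.round(cast(K,E,[[150+c/3,r/3]],z)[0][:2],4)
print("collars",f(295,107,.087),f(304,560,.087),"hub ends",f(299,265,.09),f(302,432,.09),"tip",f(293.5,42,.080),"hub mid",f(299.5,348,.076))
print("axle", f(293.5,60,.082),f(297.5,200,.082),f(302.5,470,.082),f(305.5,590,.082))
E
```

```text
collars [0.5302 0.0816] [0.5272 0.2326] hub ends [0.529  0.1295] [0.528  0.1849] tip [0.5307 0.0616] hub mid [0.5289 0.1572]
axle [0.5307 0.0671] [0.5295 0.1088] [0.5278 0.2   ] [0.5266 0.2459]
```

Emit:
apply_moves(
  targets=[
    {"travel": [29.5, -2, 0], "roll": -1.3, "jaw": 87},
    {"travel": [30, -0.7, 20], "roll": 0, "jaw": 87},
    {"travel": [0, 0, 40], "roll": 0, "jaw": 87},
    {"travel": [0, 0, 40], "roll": 0, "jaw": 87},
    {"travel": [0, 0, 40], "roll": 0, "jaw": 87},
    {"travel": [0, 0, 25], "roll": 0, "jaw": 87},
    {"travel": [0, 0, 15], "roll": 0, "jaw": 87},
    {"travel": [0, 0, 11], "roll": 0, "jaw": 87},
    {"travel": [0, 0, 0], "roll": 0, "jaw": 87},
    {"travel": [0, 0, 0], "roll": 0, "jaw": 60},
  ],
)

```text
clock: 4.75
tool_pos: [0.5307, 0.1573, 0.0814]
orientation: [-179.9, 0.0, -88.7]
force: [0.4, 0.3, -0.7]
opening: 0.083
gripper_force: 0.0
```

Emit:
apply_moves(
  targets=[
    {"travel": [0.3, 2, 2], "roll": 0, "jaw": 60},
    {"travel": [0, 0, 0], "roll": 0, "jaw": 40},
    {"travel": [0, 0, 0], "roll": 0, "jaw": 20},
    {"travel": [0, 0, 0], "roll": 0, "jaw": 20},
    {"travel": [0, 0, 0], "roll": 0, "jaw": 20},
    {"travel": [0, 0, 0], "roll": 0, "jaw": 20},
    {"travel": [0, 0, 0], "roll": 0, "jaw": 20},
    {"travel": [0, 0, 0], "roll": 0, "jaw": 20},
    {"travel": [0, 0, 0], "roll": 0, "jaw": 20},
    {"travel": [0, 0, 0], "roll": 0, "jaw": 20},
  ],
)

```text
clock: 5.75
tool_pos: [0.5281, 0.1573, 0.0785]
orientation: [180.0, -0.0, -88.7]
force: [-0.3, -0.7, 0.4]
opening: 0.0275
gripper_force: 30.0
```

Emit:
apply_moves(
  targets=[
    {"travel": [0, 0, -10], "roll": 0, "jaw": 20},
    {"travel": [0, 0, -25], "roll": 0, "jaw": 20},
    {"travel": [0, 0, -35], "roll": 0, "jaw": 20},
    {"travel": [0, 0, -35], "roll": 0, "jaw": 20},
    {"travel": [0, 0, -30], "roll": 0, "jaw": 20},
    {"travel": [0, 0, -10], "roll": 0, "jaw": 20},
    {"travel": [0, 0, 0], "roll": 0, "jaw": 20},
    {"travel": [0, 0, 0], "roll": 0, "jaw": 20},
  ],
)

```text
clock: 6.55
tool_pos: [0.5272, 0.1569, 0.2222]
orientation: [179.9, -0.0, -88.7]
force: [-0.4, 0.6, -2.7]
opening: 0.0271
gripper_force: 30.0
```

```bash
python3 - <<'E'
from h import *
T=pose();np.save("T4.npy",T);print(T[:3,3],ctrl.get_obs()["force"],ctrl.get_obs()["moment"])
im=ctrl.snapshot("wrist");cv2.imwrite("pics/w4.png",im[:,:,::-1])
E
```

```text
[0.52721023 0.15692243 0.22223853] [-0.36393313  0.58912757 -2.66888613] [-0.0377115   0.14159792  0.0377795 ]
```

View pics/w4.png

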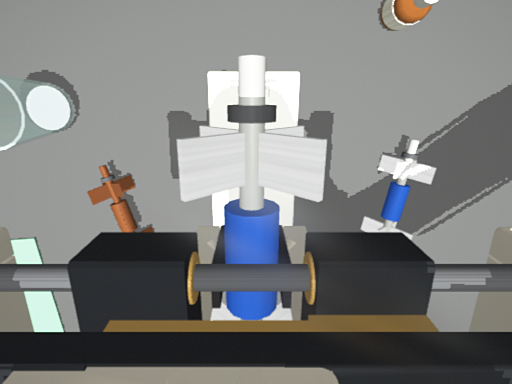

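The shaft is held, with its tip at (252,57) and the collar's outer top edge at about row 105. I'll work out its pose in the tool frame.

```bash
python3 - <<'E'
from h import *
im=cv2.imread("pics/w4.png");c=ctrl.calibration("wrist");K,H=c["K"],c["hand_eye"]
g=im[:,:,::-1].astype(int)
print([im[r,252].tolist()[0] for r in range(50,66)]);print([im[r,252].tolist()[0] for r in range(96,126)])
for r in(65,75,85,140,160):
    row=cv2.cvtColor(im,cv2.COLOR_BGR2GRAY)[r];print(r,row[232:272].tolist())
for nm,px,z in(("tip",(252,57.5),.0),("tip",(252,57.5),-.003),("collar",(252,104.5),-.008),("axle75",(252,75),-.003),("axle160",(252,160),-.003)):print(nm,np.round(cast(K,H,[px],z)[0]*1000,1))
E
```

```text
[155, 155, 152, 149, 170, 249, 255, 255, 255, 255, 255, 255, 255, 255, 255, 255]
[255, 234, 227, 229, 229, 229, 231, 232, 229, 179, 101, 96, 100, 102, 100, 103, 102, 102, 100, 99, 98, 99, 101, 100, 98, 96, 105, 166, 232, 228]
65 [155, 156, 154, 155, 153, 152, 181, 218, 234, 240, 245, 248, 250, 251, 252, 253, 253, 254, 255, 255, 255, 255, 254, 254, 253, 253, 251, 249, 247, 243, 238, 230, 209, 168, 144, 155, 156, 156, 155, 156]
75 [255, 255, 255, 255, 255, 255, 239, 212, 230, 240, 245, 248, 250, 251, 252, 253, 253, 254, 255, 255, 255, 255, 254, 254, 253, 253, 251, 249, 247, 243, 236, 225, 205, 248, 255, 255, 255, 255, 255, 255]
85 [250, 250, 255, 255, 255, 255, 230, 210, 229, 240, 246, 248, 250, 251, 252, 253, 253, 254, 255, 255, 255, 255, 254, 254, 253, 253, 251, 249, 246, 242, 236, 224, 199, 239, 255, 255, 254, 254, 255, 255]
140 [217, 217, 216, 216, 216, 217, 216, 216, 216, 218, 219, 217, 215, 207, 206, 208, 213, 214, 219, 226, 225, 222, 218, 215, 210, 206, 209, 218, 221, 220, 219, 219, 220, 220, 219, 219, 219, 220, 219, 219]
160 [218, 219, 218, 217, 219, 218, 219, 218, 218, 218, 220, 218, 214, 209, 207, 209, 212, 213, 215, 220, 222, 219, 216, 214, 211, 204, 211, 220, 222, 220, 220, 221, 220, 220, 220, 220, 221, 220, 220, 220]
tip [95.4 -0.5  0. ]
tip [95.1 -0.5 -3. ]
collar [76.8 -0.5 -8. ]
axle75 [88.4 -0.5 -3. ]
axle160 [52.7 -0.4 -3. ]
```

Emit:
apply_moves(
  targets=[
    {"travel": [0, 0, 0], "roll": 1.1, "jaw": 20},
    {"travel": [24.5, 4.9, 0], "roll": 0, "jaw": 20},
    {"travel": [45, 0, 0], "roll": 0, "jaw": 20},
    {"travel": [45, 0, 0], "roll": 0, "jaw": 20},
    {"travel": [45, 0, 0], "roll": 0, "jaw": 20},
    {"travel": [45, 0, 0], "roll": 0, "jaw": 20},
    {"travel": [45, 0, 0], "roll": 0, "jaw": 20},
    {"travel": [45, 0, 0], "roll": 0, "jaw": 20},
    {"travel": [35, 0, 0], "roll": 0, "jaw": 20},
    {"travel": [25, 0, 0], "roll": 0, "jaw": 20},
  ],
)

```text
clock: 7.6
tool_pos: [0.5237, -0.1995, 0.2221]
orientation: [179.9, 0.0, -89.9]
force: [0.3, 0.7, -3.8]
opening: 0.0275
gripper_force: 30.0
```

Emit:
apply_moves(
  targets=[
    {"travel": [0, 0, 0], "roll": 0, "jaw": 20},
    {"travel": [0, 0, 0], "roll": 0, "jaw": 20},
    {"travel": [0, 0, 0], "roll": 0, "jaw": 20},
  ],
)

```text
clock: 7.9
tool_pos: [0.5243, -0.1968, 0.2228]
orientation: [179.9, 0.0, -89.8]
force: [0.1, -0.0, -2.8]
opening: 0.0271
gripper_force: 30.0
```

```bash
python3 - <<'E'
from h import *
T=pose();np.save("T5.npy",T);o=ctrl.get_obs();print(T[:3,3],o["force"],o["moment"],o["orientation"])
im=ctrl.snapshot("wrist");cv2.imwrite("pics/w5.png",im[:,:,::-1])
cv2.imwrite("pics/w5c.png",cv2.resize(im[20:170,150:350,::-1],(800,600),interpolation=cv2.INTER_CUBIC))
E
```

```text
[ 0.5243033  -0.19679205  0.22282804] [ 0.12617464 -0.014995   -2.8172664 ] [ 0.05305731  0.04014656 -0.02402551] [ 1.79926769e+02  1.36862902e-02 -8.97914446e+01]
```

View pics/w5c.png

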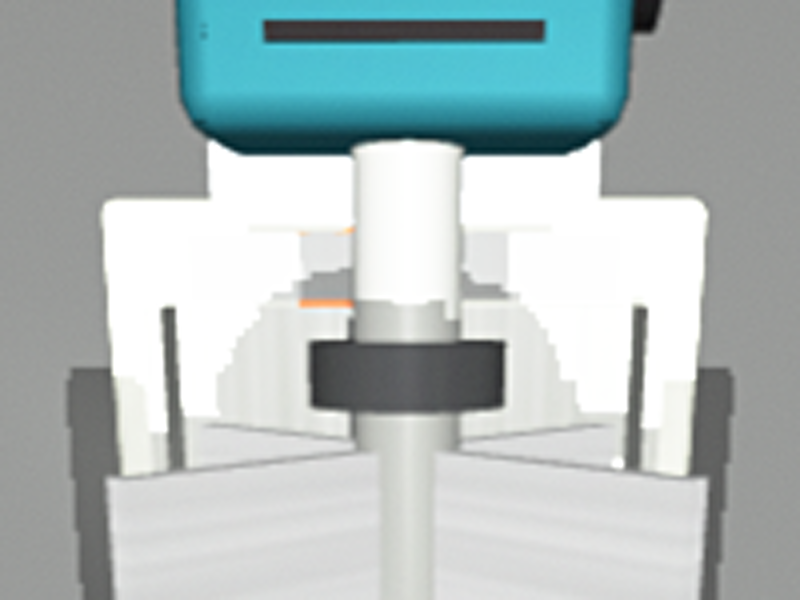

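The axle is at crop column 408, inside the flare (300-508, mid 404), so it is within about 0.5 mm in x. The far cheek's top face spans full rows 78 to 95.8. I'll check the axial position.

```bash
python3 - <<'E'
from h import *
c=ctrl.calibration("wrist");K,H=c["K"],c["hand_eye"];zt=np.load("T5.npy")[2,3]-.128
print("cheek (tool mm)",np.round(cast(K,H,[[251,78],[251,95.8]],zt)*1000,1).tolist(),"collar",np.round(cast(K,H,[[252,105]],-.008)*1000,1), "tip",np.round(cast(K,H,[[252,54.8]],0)*1000,1))
E
```

```text
cheek (tool mm) [[92.1, -0.9, 94.8], [79.9, -0.9, 94.8]] collar [[76.6 -0.5 -8. ]] tip [[96.4 -0.5  0. ]]
```

Emit:
apply_moves(
  targets=[
    {"travel": [0, 0.5, 20], "roll": 0, "jaw": 20},
    {"travel": [0, 0, 25], "roll": 0, "jaw": 20},
    {"travel": [0, 0, 20], "roll": 0, "jaw": 20},
    {"travel": [0, 0, 10], "roll": 0, "jaw": 20},
    {"travel": [0, 0, 5], "roll": 0, "jaw": 20},
    {"travel": [0, 0, 5], "roll": 0, "jaw": 20},
    {"travel": [0, 0, 0], "roll": 0, "jaw": 20},
    {"travel": [0, 0, 0], "roll": 0, "jaw": 20},
  ],
)

```text
clock: 8.75
tool_pos: [0.5245, -0.1973, 0.1392]
orientation: [-179.9, -0.0, -89.8]
force: [0.1, -0.6, -3.6]
opening: 0.0275
gripper_force: 30.0
```

Emit:
apply_moves(
  targets=[
    {"travel": [0, 0, 2], "roll": 0, "jaw": 20},
    {"travel": [0, 0, 2], "roll": 0, "jaw": 20},
    {"travel": [0, 0, 2], "roll": 0, "jaw": 20},
    {"travel": [0, 0, 2], "roll": 0, "jaw": 20},
  ],
)

```text
clock: 9.15
tool_pos: [0.524, -0.1973, 0.1305]
orientation: [-180.0, 0.0, -89.8]
force: [-0.2, -0.0, -3.8]
opening: 0.0275
gripper_force: 30.0
```

Emit:
apply_moves(
  targets=[
    {"travel": [0, 0, 2], "roll": 0, "jaw": 20},
    {"travel": [0, 0, 1], "roll": 0, "jaw": 20},
  ],
)

```text
clock: 9.35
tool_pos: [0.5239, -0.1973, 0.1273]
orientation: [180.0, 0.0, -89.8]
force: [-0.1, -0.0, -2.4]
opening: 0.0275
gripper_force: 30.0
```

Emit:
apply_moves(
  targets=[
    {"travel": [0, 0, 1.5], "roll": 0, "jaw": 20},
    {"travel": [0, 0, 1.5], "roll": 0, "jaw": 20},
  ],
)

```text
clock: 9.55
tool_pos: [0.5241, -0.1973, 0.1244]
orientation: [-180.0, -0.0, -89.8]
force: [0.0, -0.3, -3.4]
opening: 0.0275
gripper_force: 30.0
```

Emit:
apply_moves(
  targets=[
    {"travel": [0, 0, 1], "roll": 0, "jaw": 20},
    {"travel": [0, 0, 1], "roll": 0, "jaw": 20},
  ],
)

```text
clock: 9.75
tool_pos: [0.5241, -0.1973, 0.1225]
orientation: [180.0, -0.0, -89.8]
force: [-0.3, 0.5, -3.5]
opening: 0.027
gripper_force: 30.0
```

Emit:
apply_moves(
  targets=[
    {"travel": [0, 0, 1], "roll": 0, "jaw": 20},
    {"travel": [0, 0, 1], "roll": 0, "jaw": 20},
  ],
)

```text
clock: 9.95
tool_pos: [0.524, -0.1973, 0.1205]
orientation: [180.0, -0.0, -89.8]
force: [-0.1, 0.3, -0.9]
opening: 0.0274
gripper_force: 30.0
```

Shoe contact is starting at an axle height of about 0.1175.

Emit:
apply_moves(
  targets=[
    {"travel": [0, 0, 1], "roll": 0, "jaw": 20},
    {"travel": [0, 0, 1], "roll": 0, "jaw": 20},
  ],
)

```text
clock: 10.15
tool_pos: [0.5236, -0.1974, 0.1189]
orientation: [180.0, -0.0, -89.8]
force: [-4.1, -0.6, 4.5]
opening: 0.0274
gripper_force: 30.0
```

Emit:
apply_moves(
  targets=[
    {"travel": [0, 0, 1], "roll": 0, "jaw": 20},
    {"travel": [0, 0, 1], "roll": 0, "jaw": 20},
  ],
)

```text
clock: 10.35
tool_pos: [0.5236, -0.1975, 0.1171]
orientation: [180.0, -0.0, -89.8]
force: [-5.0, 0.7, 7.8]
opening: 0.0273
gripper_force: 30.0
```

Emit:
apply_moves(
  targets=[
    {"travel": [0, 0, 1], "roll": 0, "jaw": 20},
    {"travel": [0, 0, 1], "roll": 0, "jaw": 20},
  ],
)

```text
clock: 10.55
tool_pos: [0.5235, -0.1976, 0.1153]
orientation: [180.0, -0.0, -89.8]
force: [-7.6, 0.4, 8.8]
opening: 0.0271
gripper_force: 30.0
```

Emit:
apply_moves(
  targets=[
    {"travel": [0, 0, 1], "roll": 0, "jaw": 20},
    {"travel": [0, 0, 1], "roll": 0, "jaw": 20},
  ],
)

```text
clock: 10.75
tool_pos: [0.5231, -0.1976, 0.1132]
orientation: [179.9, -0.0, -89.8]
force: [-7.5, -1.6, 6.5]
opening: 0.0271
gripper_force: 30.0
```

Emit:
apply_moves(
  targets=[
    {"travel": [0, 0, 1], "roll": 0, "jaw": 20},
  ],
)

```text
clock: 10.85
tool_pos: [0.5226, -0.1976, 0.1117]
orientation: [179.9, -0.0, -89.8]
force: [-6.7, 0.2, 5.3]
opening: 0.0269
gripper_force: 30.0
```

Emit:
apply_moves(
  targets=[
    {"travel": [0, 0, 1], "roll": 0, "jaw": 20},
  ],
)

```text
clock: 10.95
tool_pos: [0.5227, -0.1975, 0.1106]
orientation: [179.9, -0.0, -89.8]
force: [-5.9, -0.9, 4.0]
opening: 0.0269
gripper_force: 30.0
```

Emit:
apply_moves(
  targets=[
    {"travel": [0, 0, 0.7], "roll": 0, "jaw": 20},
    {"travel": [0, 0, 0.7], "roll": 0, "jaw": 20},
    {"travel": [0, 0, 0], "roll": 0, "jaw": 20},
  ],
)

```text
clock: 11.25
tool_pos: [0.5224, -0.1974, 0.1086]
orientation: [179.8, 0.0, -89.8]
force: [-5.3, -1.7, 1.1]
opening: 0.0274
gripper_force: 30.0
```

Emit:
apply_moves(
  targets=[
    {"travel": [0, 0, 0.7], "roll": 0, "jaw": 20},
    {"travel": [0, 0, 0.7], "roll": 0, "jaw": 20},
    {"travel": [0, 0, 0], "roll": 0, "jaw": 20},
  ],
)

```text
clock: 11.55
tool_pos: [0.5224, -0.1974, 0.1073]
orientation: [179.8, 0.0, -89.8]
force: [-4.9, -0.5, 1.2]
opening: 0.0273
gripper_force: 30.0
```

Emit:
apply_moves(
  targets=[
    {"travel": [0, 0, 0.7], "roll": 0, "jaw": 20},
    {"travel": [0, 0, 0.7], "roll": 0, "jaw": 20},
    {"travel": [0, 0, 0], "roll": 0, "jaw": 20},
  ],
)

```text
clock: 11.85
tool_pos: [0.5225, -0.1974, 0.1059]
orientation: [179.8, 0.0, -89.8]
force: [-4.8, -0.4, 1.8]
opening: 0.0272
gripper_force: 30.0
```

Emit:
apply_moves(
  targets=[
    {"travel": [0, 0, 0.6], "roll": 0, "jaw": 20},
    {"travel": [0, 0, 0.6], "roll": 0, "jaw": 20},
  ],
)

```text
clock: 12.05
tool_pos: [0.5225, -0.1974, 0.1048]
orientation: [179.8, 0.0, -89.8]
force: [-6.1, 0.6, 1.8]
opening: 0.0268
gripper_force: 30.0
```

Emit:
apply_moves(
  targets=[
    {"travel": [0, 0, 0.6], "roll": 0, "jaw": 20},
    {"travel": [0, 0, 0.6], "roll": 0, "jaw": 20},
  ],
)

```text
clock: 12.25
tool_pos: [0.5224, -0.1974, 0.1036]
orientation: [179.8, 0.0, -89.8]
force: [-5.3, -0.0, 3.0]
opening: 0.027
gripper_force: 30.0
```

Emit:
apply_moves(
  targets=[
    {"travel": [0, 0, 0.6], "roll": 0, "jaw": 20},
    {"travel": [0, 0, 0.6], "roll": 0, "jaw": 20},
  ],
)

```text
clock: 12.45
tool_pos: [0.5225, -0.1974, 0.1024]
orientation: [179.8, 0.0, -89.8]
force: [-6.3, 0.9, 2.3]
opening: 0.0274
gripper_force: 30.0
```

Emit:
apply_moves(
  targets=[
    {"travel": [0, 0, 0.6], "roll": 0, "jaw": 20},
    {"travel": [0, 0, 0.6], "roll": 0, "jaw": 20},
  ],
)

```text
clock: 12.65
tool_pos: [0.5225, -0.1974, 0.1012]
orientation: [179.8, 0.0, -89.8]
force: [-4.6, 0.2, 2.2]
opening: 0.0272
gripper_force: 30.0
```

Emit:
apply_moves(
  targets=[
    {"travel": [0, 0, 0.6], "roll": 0, "jaw": 20},
    {"travel": [0, 0, 0.6], "roll": 0, "jaw": 20},
  ],
)

```text
clock: 12.85
tool_pos: [0.5225, -0.1974, 0.1]
orientation: [179.8, 0.0, -89.8]
force: [-6.1, -0.3, 3.3]
opening: 0.0275
gripper_force: 30.0
```

Emit:
apply_moves(
  targets=[
    {"travel": [0, 0, 0.6], "roll": 0, "jaw": 20},
    {"travel": [0, 0, 0.6], "roll": 0, "jaw": 20},
  ],
)

```text
clock: 13.05
tool_pos: [0.5225, -0.1974, 0.0988]
orientation: [179.8, 0.0, -89.8]
force: [-5.2, -0.9, 2.1]
opening: 0.0269
gripper_force: 30.0
```

Emit:
apply_moves(
  targets=[
    {"travel": [0, 0, 0.6], "roll": 0, "jaw": 20},
    {"travel": [0, 0, 0.6], "roll": 0, "jaw": 20},
  ],
)

```text
clock: 13.25
tool_pos: [0.5225, -0.1974, 0.0976]
orientation: [179.8, 0.0, -89.8]
force: [-6.5, 1.0, 2.8]
opening: 0.0271
gripper_force: 30.0
```

Emit:
apply_moves(
  targets=[
    {"travel": [0, 0, 0.6], "roll": 0, "jaw": 20},
    {"travel": [0, 0, 0.6], "roll": 0, "jaw": 20},
  ],
)

```text
clock: 13.45
tool_pos: [0.5224, -0.1974, 0.0964]
orientation: [179.8, 0.0, -89.8]
force: [-5.1, 0.1, 2.2]
opening: 0.0271
gripper_force: 30.0
```

Emit:
apply_moves(
  targets=[
    {"travel": [0, 0, 0.6], "roll": 0, "jaw": 20},
    {"travel": [0, 0, 0.6], "roll": 0, "jaw": 20},
  ],
)

```text
clock: 13.65
tool_pos: [0.5225, -0.1974, 0.0953]
orientation: [179.8, 0.0, -89.8]
force: [-5.7, -0.5, 2.2]
opening: 0.0268
gripper_force: 30.0
```

Emit:
apply_moves(
  targets=[
    {"travel": [0, 0, 0.6], "roll": 0, "jaw": 20},
    {"travel": [0, 0, 0.6], "roll": 0, "jaw": 20},
  ],
)

```text
clock: 13.85
tool_pos: [0.5225, -0.1974, 0.094]
orientation: [179.8, 0.0, -89.8]
force: [-6.1, 0.4, 2.0]
opening: 0.0273
gripper_force: 30.0
```

Emit:
apply_moves(
  targets=[
    {"travel": [0, 0, 0.6], "roll": 0, "jaw": 20},
    {"travel": [0, 0, 0.6], "roll": 0, "jaw": 20},
  ],
)

```text
clock: 14.05
tool_pos: [0.5225, -0.1974, 0.0929]
orientation: [179.8, 0.0, -89.8]
force: [-7.8, 1.0, 7.6]
opening: 0.0275
gripper_force: 30.0
```

Emit:
apply_moves(
  targets=[
    {"travel": [0, 0, 0.3], "roll": 0, "jaw": 20},
    {"travel": [0, 0, 0], "roll": 0, "jaw": 20},
  ],
)

```text
clock: 14.25
tool_pos: [0.5225, -0.1974, 0.0929]
orientation: [179.8, 0.0, -89.8]
force: [-8.0, -0.1, 5.4]
opening: 0.0272
gripper_force: 30.0
```

```bash
python3 - <<'E'
from h import *
o=ctrl.get_obs();print(o["tool_pos"],o["orientation"],o["force"],o["moment"])
E
```

```text
[ 0.52249521 -0.19738747  0.09291405] [ 1.79848015e+02  7.38019622e-04 -8.97881219e+01] [-7.9821897  -0.05962086  5.4364804 ] [0.23223569 2.56144497 0.05103533]
```

Emit:
apply_moves(
  targets=[
    {"travel": [0, 0, 0.4], "roll": 0, "jaw": 20},
    {"travel": [0, 0, 0], "roll": 0, "jaw": 20},
  ],
)

```text
clock: 14.45
tool_pos: [0.5225, -0.1974, 0.0929]
orientation: [179.9, -0.0, -89.8]
force: [-7.1, 1.5, 9.5]
opening: 0.0274
gripper_force: 30.0
```

Emit:
apply_moves(
  targets=[
    {"travel": [0, 0, 0.3], "roll": 0, "jaw": 20},
    {"travel": [0, 0, 0], "roll": 0, "jaw": 20},
  ],
)

```text
clock: 14.65
tool_pos: [0.5225, -0.1974, 0.0928]
orientation: [179.9, -0.0, -89.8]
force: [-9.0, 2.8, 11.0]
opening: 0.027
gripper_force: 30.0
```

```bash
python3 - <<'E'
from h import *
o=ctrl.get_obs();print(o["tool_pos"],o["orientation"],o["force"],o["moment"])
im=ctrl.snapshot("wrist");cv2.imwrite("pics/w6.png",im[:,:,::-1])
g=im[:,:,1];print([int(v) for v in g[50:60,252]],[int(v) for v in g[100:110,252]])
E
```

```text
[ 0.52249653 -0.1974413   0.0928187 ] [ 1.79861432e+02 -9.63630170e-03 -8.97785851e+01] [-9.0435053   2.76710894 11.00919913] [ 0.65244896  3.23695626 -0.01252367]
[253, 253, 253, 253, 253, 253, 251, 251, 251, 251] [194, 192, 193, 194, 199, 181, 73, 68, 76, 74]
```

The bottom is reached: TCP z held at 0.0929 through a further 1 mm of commands while the net push rose to about 14 N. That puts the axle at about 0.090. Now I'll ease off and let go.

Emit:
apply_moves(
  targets=[
    {"travel": [0, 0, -0.6], "roll": 0, "jaw": 20},
    {"travel": [0, 0, 0], "roll": 0, "jaw": 40},
    {"travel": [0, 0, 0], "roll": 0, "jaw": 60},
    {"travel": [0, 0, 0], "roll": 0, "jaw": 60},
    {"travel": [0, 0, 0], "roll": 0, "jaw": 60},
    {"travel": [0, 0, 0], "roll": 0, "jaw": 60},
    {"travel": [0, 0, 0], "roll": 0, "jaw": 60},
  ],
)

```text
clock: 15.4
tool_pos: [0.5242, -0.1973, 0.0927]
orientation: [-180.0, -0.0, -89.8]
force: [0.3, -0.0, -0.8]
opening: 0.0594
gripper_force: 0.0
```

Emit:
apply_moves(
  targets=[
    {"travel": [0, 0, -10], "roll": 0, "jaw": 60},
    {"travel": [0, 0, -30], "roll": 0, "jaw": 60},
    {"travel": [0, 0, -40], "roll": 0, "jaw": 60},
    {"travel": [0, 0, -40], "roll": 0, "jaw": 60},
    {"travel": [-20, 0, -40], "roll": 0, "jaw": 60},
    {"travel": [-20, 0, -40], "roll": 0, "jaw": 60},
    {"travel": [-25, 0, -20], "roll": 0, "jaw": 60},
    {"travel": [-15, 0, -10], "roll": 0, "jaw": 60},
    {"travel": [0, 0, 0], "roll": 0, "jaw": 60},
    {"travel": [0, 0, 0], "roll": 0, "jaw": 60},
  ],
)

```text
clock: 16.4
tool_pos: [0.5233, -0.117, 0.322]
orientation: [179.9, 0.0, -89.7]
force: [-0.5, -0.2, -0.2]
opening: 0.0599
gripper_force: 0.0
```

```bash
python3 - <<'E'
from h import *
T=pose();np.save("T7.npy",T);print(T[:3,3])
im=ctrl.snapshot("wrist");cv2.imwrite("pics/w7.png",im[:,:,::-1])
s=ctrl.snapshot("scene");cv2.imwrite("pics/s7.png",s[:,:,::-1])
a=cv2.resize(im[0:180,180:330,::-1],(500,600),interpolation=cv2.INTER_CUBIC)
b=cv2.resize(s[80:190,100:220,::-1],(300,275),interpolation=cv2.INTER_CUBIC)
o=np.zeros((600,800,3),np.uint8);o[:,:500]=a;o[:275,500:]=b;cv2.imwrite("pics/f7.png",o)
E
```

```text
[ 0.52328081 -0.11704401  0.32200598]
```

View pics/f7.png

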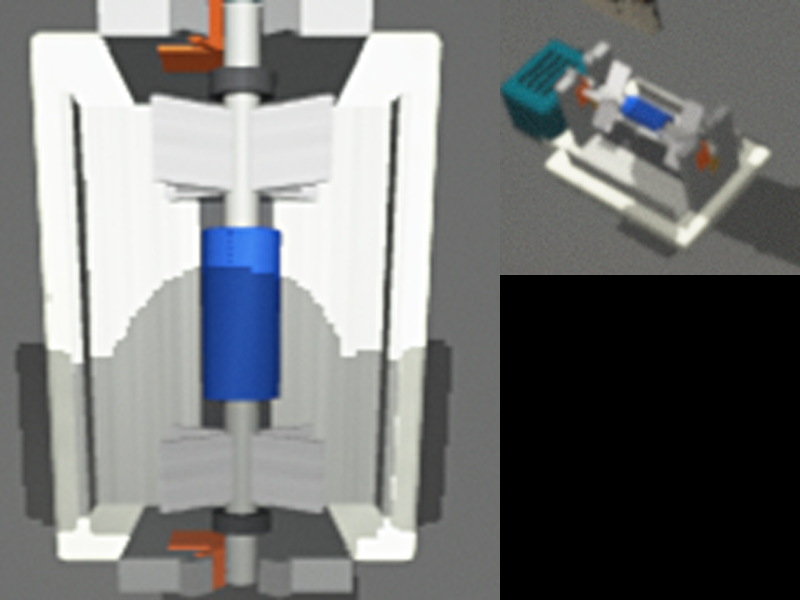

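The picture shows the shaft in both slots, with its collars between the cheeks (far at (243,80), near at (241,521)) and both shoes pushed aside. The gripper is clear of everything, so I'm handing in.

```bash
python3 -c "
from plant import ctrl
print(ctrl.close_job())"
```

```text
the job is handed in; nothing more can be done
None
```

The shaft is in the mixer on both bearing pads, released with the gripper clear, and the job was handed in at about 16.5 s; the hardest net push I read was about 14 N, and I judged it level from the forces and the last picture rather than measuring it.

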